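# Blow-dry a sample tube on the drying post

### The job

Take the blue-banded sample tube from the draining cradle, turn it mouth-down over the empty drying post so that it stands upright on the rubber seat, and let go of it. Then press the blue air lever half way down, so that its paddle is level, never to the bottom, and finish while still holding it there. Leave the yellow vacuum lever, the other tube and everything else on the bench alone.

Things in the scene. Friction and masses are not known exactly. Their poses are not given: they have to be found in the camera images.
- tube: the tube to dry: rigid white plastic, one end closed, 36 mm outside, 30 mm inside, 110 mm long, about 60 g, a blue band over the 22 mm nearest the closed end. Origin at the centre of the closed end; z runs along the tube to the open mouth. It starts lying in the cradle, mouth 20 degrees below level, closed end higher. On the post its z must point straight down.
- tube_mouth (a point): centre of the tube's open mouth, in the rim's plane, 110 mm along z from its origin
- cradle: draining cradle, fixed: grey tray 170 x 90 x 8 mm, two blue V saddles narrower than the tube (14 and 90 mm from its closed end), so that fingers pass on both sides, and a small stop below the mouth. Origin on the bench; x points the way the mouth points. The tube's axis is 66 mm above the bench 38 mm from its closed end, and 41 mm at the mouth.
- free_post: the empty drying post, fixed: dark round foot 84 mm across, 12 mm high; on it a black rubber seat 52 mm across, its top 20 mm above the bench; on that a steel post 16 mm thick with a tapered tip 84 mm above the bench. Origin on the bench, on the axis. The tube fits over it with 7 mm to spare all round and stands with its rim on the seat.
- free_post_seat (a point): centre of the rubber seat's top, 20 mm above the bench
- used_post: a like post that already carries the orange-banded tube; fixed, leave alone. Origin on the bench.
- spare_tube: a like tube with an orange band, standing mouth-down on the other post (top 130 mm above the bench); leave alone. Origin at its closed end.
- air_unit: the air valve, fixed: grey block with a blue paddle lever. Origin on the bench; x runs from the paddle's free end to the block: foot 150 x 60 mm (x -100 to 50), block x 0 to 50 mm, hinge cheeks up to 88 mm high. Hinge axis along y at x 12, z 75 mm. A thin rod beside the pad (x -75, y 36 mm, look only) has a green mark 75 mm up: the height of the paddle when level, half way.
- air_pad (a point): centre of the upper face of the blue paddle's round pad (40 mm across, 8 mm thick), 85 mm from the hinge axis; about 100 mm above the bench at rest, 79 mm when half way down, 58 mm when pressed home; it moves along the arc about the hinge
- air_lever (a joint): the blue lever's angle in rad: 0 at rest (paddle 0.25 above level), 0.25 half way (level), 0.5 pressed home. Press its pad straight down from above. It springs back by itself: about 3 N on the pad starts it, 6 N holds it half way, 9 N takes it home. Hold it at 0.25, within 0.08.
- vacuum_unit: the vacuum valve, fixed: grey block with a yellow paddle lever. Origin on the bench; x runs from the paddle's free end to the block: foot 150 x 60 mm (x -100 to 50), block x 0 to 50 mm, hinge cheeks up to 88 mm high. Hinge axis along y at x 12, z 75 mm. A thin rod beside the pad (x -75, y 36 mm, look only) has a green mark 75 mm up: the height of the paddle when level, half way.
- vacuum_pad (a point): centre of the upper face of the yellow paddle's round pad (40 mm across, 8 mm thick), 85 mm from the hinge axis; about 100 mm above the bench at rest, 79 mm when half way down, 58 mm when pressed home; it moves along the arc about the hinge
- vacuum_lever (a joint): the yellow lever's angle in rad: 0 at rest (paddle 0.25 above level), 0.25 half way (level), 0.5 pressed home. Press its pad straight down from above. It springs back by itself: about 3 N on the pad starts it, 6 N holds it half way, 9 N takes it home. Leave it alone.
- reagent_jar: amber jar with a white cap, 70 mm across, 110 mm high; leave alone. Origin under its centre.
- dishes: stack of three pale dishes, 90 mm across, 45 mm high; leave alone. Origin under its centre.
- tip_box: blue box of pipette tips with a pale lid, 85 x 120 x 65 mm; leave alone. Origin under its centre.
- timer: small white timer lying flat, 60 x 70 x 18 mm; leave alone. Origin under its centre.
There are look-alikes about, which are no part of the job. What is shaped like the tube but turquoise is not meant.

How it is judged:
By the outcome, as a careful person would: the job done as asked, in the order asked, and still so for the second after the job is handed in, while the arm keeps its last pose, push and grip.
It also fails if it takes over 58 s, if anything falls off the work surface, if the arm or the gripper's body presses on something with over 40 N, if the wrist force passes 120 N, or if a joint passes its speed limit or range.

### The arm

A 6-joint arm with a two-finger parallel gripper is mounted at the origin on the work surface. World frame = base frame: x ahead of the robot, y to its left, z up, the work surface at z = 0. Lengths are in m, angles in rad, forces in N, time in s.
With the tool pointing down it reaches from about 0.325 to 0.75 m from the base axis. Payload 7.6 kg.
Tool frame: the origin (TCP) lies midway between the tips of the shut fingers; the grasp point (between the pads) lies 19 mm behind it; z points along the fingers, y is the line along which they close (so a half turn about z gives the same grasp; the last joint's range is limited). The gripper opens to 85 mm and grips with 20 to 120 N. Pads are 22 mm wide; open, the fingers measure 114 mm over their backs; the gripper's body (76 mm by 85 mm) begins 54 mm behind the grasp point. The pads swing forward as they close: fully open they stand 13 mm farther back than shut.
Start: joints at [-1.193, 0.052, 1.401, -0, 1.689, -0.07], TCP at [0.227, -0.473, 0.231] pointing down, gripper open.
Joint ranges: [-2.9, 2.9], [-0.91, 2.17], [0.12, 2.37], [-1.06, 4.2], [0.26, 2.73], [-2.93, 2.93]. Speed limits (rad/s): [2.57, 2.57, 3.01, 3.14, 3.14, 3.14].

### API

Orientations are given as a unit quaternion [x, y, z, w].
In Python, from workcell import robot, imaging gives the robot as it stands. The module is installed in compiled form; this text tells all that it offers.
- The arm moves only by the tool send_rows, never from a script. Its argument "commands" is a list of rows, each a list of 3 entries, a list of its own where there are three numbers: the shift along the tool's x, y, z scaled (see below), then the turn, a rotation vector about the tool's x, y, z scaled (see below), then the opening, from 0 (shut) to 1 (fully open). In form: [[[dx, dy, dz], [wx, wy, wz], fingers], ...]. A call has 1 to 8 rows; each row shifts and turns the commanded pose from where the row before left it, along the tool's axes as they then stand; what a row does not reach is not made up. The controller multiplies each number of a shift by 0.04 m and each number of a turn by 6 degrees. A row lasts 1/12 s, in which the tool goes at most 41.7 mm and 7.16 degrees, less where a joint would pass 70% of its speed; a pose out of reach is approached as far as the arm can. A call with a number of a shift or a turn outside -1 to 1 is refused whole. A call with a gripper value outside its range is refused whole. The fingers move at their own pace and stop on an object; the grip force is fixed at half the most. Time passes only in rows, so rows that do not move let the fingers close. It gives the time, the measured TCP pose, the force, the opening and the grip force at its end, in the units of the state.
- robot.observe(): the state, without advancing time (a new reading comes with each control period).
- imaging.grab_frame(name): name is "scene" or "top" or "wrist"; returns (picture, depth): 384x512x3 uint8, blue, green, red; 384x512 float32, m along the optical axis (not along the pixel's ray), 0 where there is no reading.
- imaging.get_calibration(name): a dict with "camera_matrix" (3x3 intrinsics, pixels), "dist" ([k1, k2, p1, p2, k3] as OpenCV has them; the pictures are not rectified), "pose" (4x4, takes a point from camera to world coordinates); the wrist camera has in their place "tool_from_camera" (4x4, takes a point from camera to tool coordinates, whose origin is the TCP and whose axes are the flange's). Camera axes: x right, y down, z forward; pixel columns grow to the right and rows downward; lengths in m; the calibration is good to about 2 mm. A picture is of the moment at which its call begins: read the wrist's pose just before it. get_calibration takes no time and is no camera call.
- robot.finish_job(): hands the job in; it is judged then, once.
The state is a dict: "time_s": time; "joints": joint angles; "joint_velocities": joint speeds; "effort": joint torques, N m; "eef_pos": TCP position; "tcp_rot": TCP orientation; "wrist_force": force on the tool from outside, world axes, zero at the start; "torque": the same for the moment, N m; "opening": finger opening in m; "grip_force": force on a finger pad.
Only numpy, scipy, OpenCV 4.12 (cv2) and the standard library are available. Lean on these libraries where they do the work, as an engineer would, in place of code of your own. Each camera call takes 0.05 s, during which the arm holds its last target. There are 200 camera calls.

## Working session

There is one attempt and no reset: what is moved stays moved. The work goes in short steps, Python scripts to look and compute and a tool call to move; the robot and the scene stay as the last step left them, time stands still between calls to the robot, and variables do not carry over. Pictures are saved under pics/ and viewed, at most 12 in all, crops included, and the job is handed in when it is done.

Besides the shell and the picture viewer there is one more tool, called as name(argument=value, ...), one argument or row to a line, values as JSON. send_rows: Moves the arm, as the interface text tells. Its arguments: {"type":"object","properties":{"commands":{"type":"array"}},"required":["commands"]}

```bash
mkdir -p pics; python3 - <<'E'
from workcell import robot, imaging
import cv2,numpy as np
s=robot.observe()
print({k:np.round(v,3).tolist() for k,v in s.items()})
for n in ("scene","top"):
    p,d=imaging.grab_frame(n); cv2.imwrite(f"pics/{n}0.png",p); np.savez(f"{n}0.npz",p=p,d=d)
    c=imaging.get_calibration(n); print(n,np.round(c["camera_matrix"],1).tolist(),np.round(c["dist"],3),np.round(c["pose"],3).tolist(), (d>0).mean())
print(np.round(imaging.get_calibration("wrist")["tool_from_camera"],3).tolist())
E
```

```text
{'time_s': 0.0, 'joints': [-1.193, 0.053, 1.402, -0.0, 1.689, -0.07], 'joint_velocities': [-0.001, 0.0, 0.001, 0.001, 0.001, 0.0], 'effort': [0.0, -38.167, -36.019, -0.0, 0.006, 0.0], 'eef_pos': [0.227, -0.473, 0.23], 'tcp_rot': [0.975, 0.222, -0.0, -0.001], 'wrist_force': [-0.439, -0.194, -0.305], 'torque': [0.024, -0.021, -0.047], 'grip_force': 0.0, 'opening': 0.086}
scene [[358.4, 0.0, 254.7], [0.0, 358.4, 194.3], [0.0, 0.0, 1.0]] [0.004 0.    0.    0.    0.   ] [[0.551, 0.486, -0.679, 1.171], [0.834, -0.308, 0.457, -0.417], [0.013, -0.818, -0.575, 0.632], [0.0, 0.0, 0.0, 1.0]] 0.9960276285807291
top [[415.7, 0.0, 256.7], [0.0, 415.7, 188.4], [0.0, 0.0, 1.0]] [-0.021  0.     0.     0.     0.   ] [[0.027, -0.988, 0.154, 0.37], [-1.0, -0.026, 0.01, -0.01], [-0.006, -0.154, -0.988, 1.338], [0.0, 0.0, 0.0, 1.0]] 0.9959004720052084
[[-0.001, -0.948, -0.318, 0.083], [1.0, -0.001, -0.0, -0.0], [0.0, -0.318, 0.948, -0.143], [0.0, 0.0, 0.0, 1.0]]
```

View pics/scene0.png

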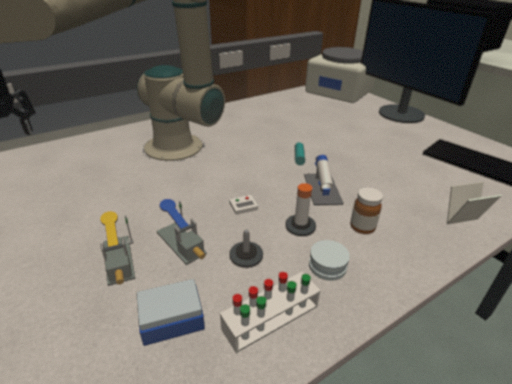

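View pics/top0.png

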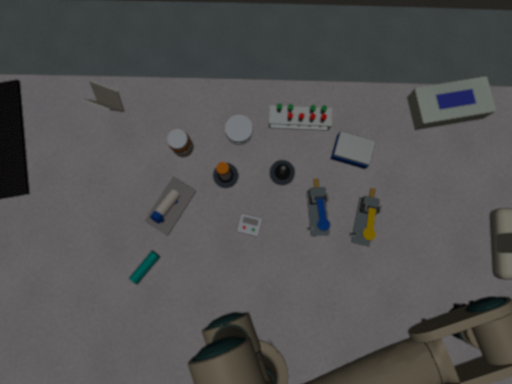

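The scene view shows the blue-banded tube in its cradle (~(322,172)), the free post (~(246,245)) and the blue lever pad (~(168,206)). In the top view they are at about (165,205), (283,172) and (322,224), with the used post between tube and free post at (225,172).

```bash
cat > h.py <<'E'
import numpy as np,cv2
from workcell import robot, imaging
from scipy.spatial.transform import Rotation as R
def T(n,s=None):
    c=imaging.get_calibration(n)
    if n!="wrist": return c,np.array(c["pose"])
    M=np.eye(4); M[:3,:3]=R.from_quat(s["tcp_rot"]).as_matrix(); M[:3,3]=s["eef_pos"]
    return c,M@np.array(c["tool_from_camera"])
def rays(n,uv,s=None):
    c,M=T(n,s); q=cv2.undistortPoints(np.float32(uv).reshape(-1,1,2),np.array(c["camera_matrix"]),np.array(c["dist"]))[:,0]
    return M[:3,3],np.c_[q,np.ones(len(q))]@M[:3,:3].T
def plane(n,uv,z,s=None):
    o,r=rays(n,uv,s); return o+r*((z-o[2])/r[:,2])[:,None]
def cloud(n,d,s=None):
    h,w=d.shape; v,u=np.mgrid[:h,:w]; o,r=rays(n,np.c_[u.ravel(),v.ravel()],s)
    P=(o+r*d.reshape(-1,1)).reshape(h,w,3); P[d<=0]=np.nan; return P
E
python3 - <<'E'
from h import *
np.set_printoptions(precision=4,suppress=True)
for n,rois in (("top",dict(tube=(140,170,200,240),post=(265,152,302,192),air=(303,180,335,240))),("scene",dict(tube=(300,145,345,210),post=(225,225,268,270),air=(150,192,212,265)))):
    z=np.load(n+"0.npz"); p,d=z["p"],z["d"]; P=cloud(n,d)
    hsv=cv2.cvtColor(p,cv2.COLOR_BGR2HSV)
    print(n,"bench z",np.nanmedian(P[230:260,200:230,2] if n=="top" else P[160:190,200:230,2]))
    for k,(a,b,c,e) in rois.items():
        H=hsv[b:e,a:c].reshape(-1,3).astype(int);Q=P[b:e,a:c].reshape(-1,3)
        blue=(abs(H[:,0]-112)<14)&(H[:,1]>130)
        ok=np.isfinite(Q[:,2])
        if k=="tube":
            w=ok&(Q[:,2]>.04)&((H[:,2]>110)|blue); X=Q[w]; m=X.mean(0); u,sv,vt=np.linalg.svd(X-m,full_matrices=False)
            print(" tube",w.sum(),m,vt[0],np.ptp((X-m)@vt[0])," blue mean",Q[blue&ok].mean(0),blue.sum())
            g=ok&(H[:,2]<110)&(Q[:,2]<.03)&(Q[:,2]>-.01)&(H[:,1]<90)
            uv=np.argwhere(g.reshape(e-b,c-a))[:,::-1]+[a,b]
            print(" tray",cv2.minAreaRect(np.float32(plane(n,uv,.008)[:,:2])))
        if k=="post":
            g=(H[:,2]<75); uv=np.argwhere(g.reshape(e-b,c-a))[:,::-1]+[a,b]
            print(" foot z=.012 circle",cv2.minEnclosingCircle(np.float32(plane(n,uv,.012)[:,:2])),g.sum())
            w=ok&(Q[:,2]>.06); print(" posttip",w.sum(),Q[w].mean(0) if w.any() else 0,np.nanmax(Q[:,2]))
        if k=="air":
            w=blue&ok; X=Q[w]; print(" blue",w.sum(),X.mean(0)); m=X[:,:2].mean(0);vt=np.linalg.svd(X[:,:2]-m,full_matrices=False)[2]
            t=(X[:,:2]-m)@vt[0];print(vt[0],t.min(),t.max())
            uv=np.argwhere(blue.reshape(e-b,c-a))[:,::-1]+[a,b]
            print(" pad z .1 rect",cv2.minAreaRect(np.float32(plane(n,uv,.1)[:,:2])))
            hi=X[X[:,2]>.09]; print(" hi",len(hi),hi.mean(0) if len(hi) else 0)
            F=ok&(Q[:,2]>.0)&(H[:,2]<125)&(H[:,1]<90)&(Q[:,2]<.02)
            uv=np.argwhere(F.reshape(e-b,c-a))[:,::-1]+[a,b]; print(" footrect",cv2.minAreaRect(np.float32(plane(n,uv,.008)[:,:2])))
    # zoom crops
t=np.load("top0.npz")["p"]; s=np.load("scene0.npz")["p"]
A=cv2.resize(t[165:245,135:345],None,fx=3.8,fy=3.8,interpolation=cv2.INTER_CUBIC)
B=cv2.resize(s[145:275,150:350],(798,290*1),interpolation=cv2.INTER_CUBIC)
cv2.imwrite("pics/z.png",np.vstack([A[:300,:798],B]))
E
```

```text
top bench z 0.0007442974365498012
 tube 189 [0.498  0.2891 0.0794] [-0.8631  0.425   0.2728] 0.10802264634961006  blue mean [0.47   0.3018 0.0876] 88
 tray ((0.5188612341880798, 0.2844895124435425), (0.22825056314468384, 0.1934947371482849), 2.7394514083862305)
 foot z=.012 circle ((0.6320106387138367, -0.07630801945924759), 0.042840830981731415) 528
 posttip 24 [ 0.6312 -0.0762  0.0768] 0.08724272254703713
 blue 267 [ 0.488  -0.1951  0.0936]
[-0.9952 -0.0982] -0.05438584988646241 0.045536850284284974
 pad z .1 rect ((0.4910765290260315, -0.1963876485824585), (0.09618432074785233, 0.03581257909536362), 2.5787816047668457)
 hi 171 [ 0.4698 -0.1966  0.099 ]
 footrect ((0.5148677229881287, -0.1976926177740097), (0.19197189807891846, 0.10068479180335999), 0.5647748112678528)
scene bench z -0.0005355681351656427
 tube 482 [0.5537 0.2154 0.0856] [ 0.5607 -0.8112  0.1662] 0.28571579940455005  blue mean [0.4899 0.293  0.0764] 25
 tray ((0.47138410806655884, 0.30115342140197754), (0.08778245002031326, 0.2778218984603882), 60.58774948120117)
 foot z=.012 circle ((0.6392185688018799, -0.07965200394392014), 0.041497450321912766) 506
 posttip 53 [ 0.6368 -0.0808  0.0734] 0.08443501622962468
 blue 249 [ 0.4889 -0.197   0.0927]
[0.9946 0.1036] -0.04212905912138639 0.04959864808306492
 pad z .1 rect ((0.5016227960586548, -0.2031853049993515), (0.031149031594395638, 0.11709503084421158), 84.88684844970703)
 hi 153 [ 0.4706 -0.199   0.0975]
 footrect ((0.5093139410018921, -0.19518357515335083), (0.15355584025382996, 0.0611095204949379), 6.225236415863037)
```

View pics/z.png

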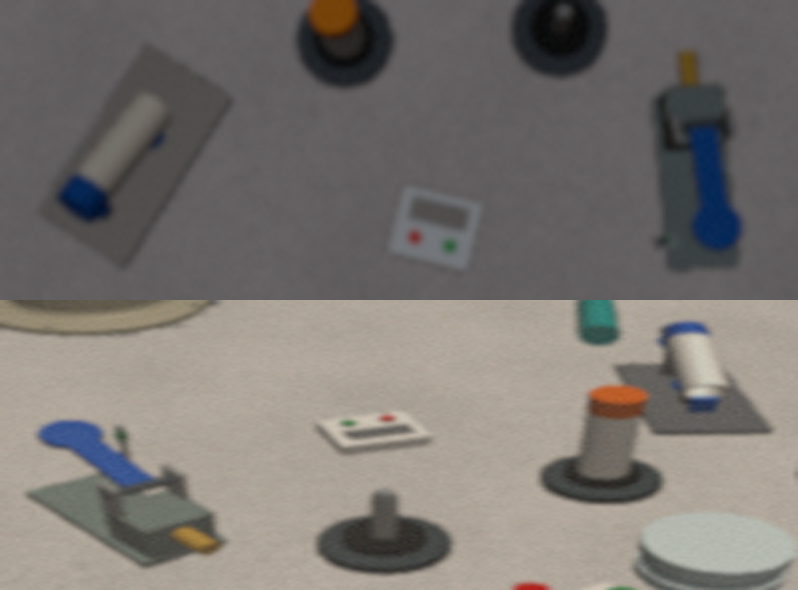

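```bash
cat >> h.py <<'E'
def plan(pos,Rt,n,g,p0=None,R0=None):
    """n equal rows to the target pose, in tool units, rounded; prints rows and where the rounding ends."""
    s=robot.observe(); p=np.array(s["eef_pos"]) if p0 is None else p0; A=R.from_quat(s["tcp_rot"]) if R0 is None else R0
    w=(A.inv()*Rt).as_rotvec()/n; st=(np.array(pos)-p)/n
    for i in range(n):
        t=np.array(pos)-p
        sh=np.round(A.inv().apply(t/(n-i))/.04,2); tu=np.round(np.degrees((A.inv()*Rt).as_rotvec()/(n-i))/6,2)
        p=p+A.apply(sh*.04); A=A*R.from_rotvec(np.radians(tu*6))
        print([sh.tolist(),tu.tolist(),g])
        if i%8==7: print()
    return p,A
def ori(h,tilt):
    """tool y at yaw h+90 deg, z down, then turned by tilt deg about tool y"""
    y=np.array([-np.sin(np.radians(h)),np.cos(np.radians(h)),0]); z=np.array([0,0,-1.]); x=np.cross(y,z)
    return R.from_matrix(np.c_[x,y,z])*R.from_euler('y',tilt,degrees=True)
E
python3 - <<'E'
from h import *
p,A=plan([.40,0.0,.28],ori(-64,0),12,1)
plan([.455,.30,.28],ori(-28,0),12,1,p,A) if 0 else plan([.455,.31,.28],ori(-28,0),10,1,p,A)
E
```

```text
[[0.75, -0.73, -0.1], [-0.0, -0.0, -1.25], 1]
[[0.84, -0.63, -0.1], [-0.0, -0.0, -1.26], 1]
[[0.92, -0.51, -0.1], [-0.0, -0.0, -1.25], 1]
[[0.97, -0.39, -0.1], [-0.0, -0.0, -1.26], 1]
[[1.02, -0.26, -0.1], [-0.0, -0.0, -1.25], 1]
[[1.04, -0.12, -0.1], [-0.0, -0.0, -1.26], 1]
[[1.05, 0.02, -0.1], [-0.0, -0.0, -1.25], 1]
[[1.04, 0.15, -0.1], [-0.0, -0.0, -1.26], 1]

[[1.01, 0.29, -0.11], [-0.0, -0.0, -1.25], 1]
[[0.96, 0.42, -0.1], [-0.0, -0.0, -1.26], 1]
[[0.9, 0.54, -0.11], [-0.0, -0.01, -1.25], 1]
[[0.82, 0.65, -0.1], [-0.0, -0.0, -1.26], 1]
[[0.64, 0.46, -0.0], [-0.0, -0.0, -0.6], 1]
[[0.61, 0.5, -0.0], [0.0, -0.0, -0.6], 1]
[[0.57, 0.54, -0.0], [0.0, -0.0, -0.6], 1]
[[0.54, 0.58, -0.0], [0.0, -0.0, -0.6], 1]
[[0.5, 0.61, -0.0], [0.0, -0.0, -0.6], 1]
[[0.46, 0.64, -0.0], [0.0, -0.0, -0.6], 1]
[[0.42, 0.66, -0.0], [0.0, -0.0, -0.6], 1]
[[0.38, 0.69, -0.0], [0.0, -0.0, -0.6], 1]

[[0.33, 0.71, -0.0], [0.0, -0.0, -0.6], 1]
[[0.29, 0.73, -0.0], [0.0, -0.0, -0.6], 1]
```

send_rows(
  commands=[
    [[0.6, -0.6, -0.1], [0, 0, -0.95], 1],
    [[0.65, -0.5, -0.1], [0, 0, -0.95], 1],
    [[0.7, -0.45, -0.1], [0, 0, -0.95], 1],
    [[0.75, -0.4, -0.1], [0, 0, -0.95], 1],
    [[0.8, -0.3, -0.1], [0, 0, -0.95], 1],
    [[0.8, -0.2, -0.1], [0, 0, -0.95], 1],
    [[0.8, -0.1, -0.1], [0, 0, -0.95], 1],
    [[0.8, 0, -0.1], [0, 0, -0.95], 1],
  ],
)

```text
time_s: 0.77
eef_pos: [0.3235, -0.2243, 0.2633]
tcp_rot: [0.811, 0.584, -0.0, -0.0]
wrist_force: [0.3, -0.7, -0.1]
opening: 0.0853
grip_force: 0.0
```

```bash
python3 - <<'E'
from h import *
print(robot.observe()["joints"],robot.observe()["eef_pos"])
plan([.455,.31,.28],ori(-28,0),16,1)
E
```

```text
[-7.00157786e-01 -3.33657345e-01  1.68606620e+00  2.21735969e-05
  1.78927969e+00 -3.77626959e-01] [ 0.32347125 -0.22428374  0.26327201]
[[0.86, -0.07, -0.03], [-0.0, -0.0, -0.84], 1]
[[0.86, 0.01, -0.03], [-0.0, -0.0, -0.84], 1]
[[0.86, 0.08, -0.03], [-0.0, -0.0, -0.84], 1]
[[0.84, 0.16, -0.03], [-0.0, -0.0, -0.84], 1]
[[0.83, 0.23, -0.02], [-0.0, -0.0, -0.84], 1]
[[0.8, 0.3, -0.03], [-0.0, -0.0, -0.84], 1]
[[0.78, 0.37, -0.02], [-0.0, -0.0, -0.84], 1]
[[0.74, 0.44, -0.03], [0.0, -0.0, -0.84], 1]

[[0.7, 0.5, -0.02], [0.0, -0.0, -0.84], 1]
[[0.65, 0.56, -0.03], [0.0, -0.0, -0.84], 1]
[[0.6, 0.62, -0.02], [0.0, -0.0, -0.84], 1]
[[0.54, 0.66, -0.03], [0.0, -0.0, -0.83], 1]
[[0.48, 0.71, -0.02], [0.0, -0.0, -0.84], 1]
[[0.42, 0.75, -0.03], [0.0, -0.0, -0.83], 1]
[[0.36, 0.78, -0.02], [0.0, -0.0, -0.84], 1]
[[0.28, 0.82, -0.03], [0.0, -0.0, -0.83], 1]
```

send_rows(
  commands=[
    [[0.86, -0.1, 0], [0, 0, -0.84], 1],
    [[0.86, 0, 0], [0, 0, -0.84], 1],
    [[0.86, 0.1, 0], [0, 0, -0.84], 1],
    [[0.84, 0.15, 0], [0, 0, -0.84], 1],
    [[0.83, 0.25, 0], [0, 0, -0.84], 1],
    [[0.8, 0.3, 0], [0, 0, -0.84], 1],
    [[0.78, 0.4, 0], [0, 0, -0.84], 1],
    [[0.74, 0.45, 0], [0, 0, -0.84], 1],
  ],
)

```text
time_s: 1.43
eef_pos: [0.3918, 0.0436, 0.2631]
tcp_rot: [0.56, 0.828, -0.0, 0.0]
wrist_force: [0.7, 0.0, 0.7]
opening: 0.0855
grip_force: 0.0
```

send_rows(
  commands=[
    [[0.7, 0.5, -0.05], [0, 0, -0.84], 1],
    [[0.65, 0.55, -0.05], [0, 0, -0.84], 1],
    [[0.6, 0.6, -0.05], [0, 0, -0.84], 1],
    [[0.55, 0.65, -0.05], [0, 0, -0.84], 1],
    [[0.5, 0.7, -0.05], [0, 0, -0.84], 1],
    [[0.4, 0.75, -0.05], [0, 0, -0.84], 1],
    [[0.35, 0.8, -0.05], [0, 0, -0.84], 1],
    [[0.3, 0.8, -0.05], [0, 0, -0.84], 1],
  ],
)

```text
time_s: 2.1
eef_pos: [0.4564, 0.3098, 0.2787]
tcp_rot: [0.241, 0.971, -0.0, -0.0]
wrist_force: [-0.3, -0.2, 0.2]
opening: 0.0854
grip_force: 0.0
```

```bash
python3 - <<'E'
from h import *
s=robot.observe(); p,d=imaging.grab_frame("wrist"); cv2.imwrite("pics/w1.png",p)
import pickle; pickle.dump((s,p,d),open("w1.pkl","wb")); print(s["eef_pos"],s["joints"],(d>0).mean())
E
```

```text
[0.45640973 0.30977695 0.27869801] [ 5.29453608e-01  1.22523611e-01  1.23262553e+00 -1.89467100e-04
  1.78733657e+00 -5.55431719e-01] 0.9960378011067709
```

View pics/w1.png

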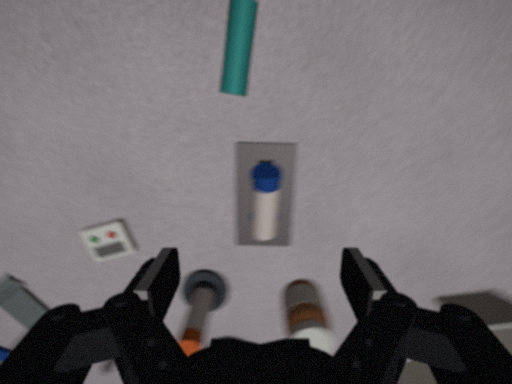

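The wrist view shows the tray (235–297, 142–245) with the tube from its blue closed end (266,170) to its mouth (264,240), both clear of the fingers.

```bash
python3 - <<'E'
from h import *
import pickle
np.set_printoptions(precision=4,suppress=True)
s,p,d=pickle.load(open("w1.pkl","rb"))
P=cloud("wrist",d,s); hsv=cv2.cvtColor(p,cv2.COLOR_BGR2HSV).astype(int)
a,b,c,e=225,130,310,255
Q=P[b:e,a:c]; g=p[b:e,a:c].max(2)
print("bench",np.nanmedian(P[100:130,100:200,2]),"levels",np.percentile(g,[5,25,50,75,95]))
bench=np.median(p[100:130,100:200].max(2))
m=((g<bench-15)|(Q[...,2]>.04)).astype(np.uint8); m=cv2.morphologyEx(m,cv2.MORPH_OPEN,np.ones((3,3)))
cs=max(cv2.findContours(m,0,2)[0],key=cv2.contourArea)[:,0]+[a,b]
W=plane("wrist",cs,.008,s); r=cv2.minAreaRect(np.float32(W[:,:2])*1000); print("tray",r); print(cv2.boxPoints(r))
t=(Q[...,2]>.035); X=Q[t]; print(t.sum())
mm=X.mean(0); v=np.linalg.svd(X-mm,full_matrices=False)[2][0]; print("tube",mm,v,"yaw",np.degrees(np.arctan2(v[1],v[0])),np.degrees(np.arcsin(v[2])))
l=(X-mm)@v; print("ends",mm+v*l.min(),mm+v*l.max(),np.ptp(l))
E
```

```text
bench 0.0009770619947236936 levels [ 85. 100. 126. 143. 155.]
tray ((515.241943359375, 287.79461669921875), (94.89778137207031, 172.30836486816406), 60.48025894165039)
[[416.8926 288.9554]
 [566.8329 204.0551]
 [613.5913 286.6338]
 [463.6509 371.5341]]
1994
tube [0.498  0.2915 0.0754] [ 0.8358 -0.4822 -0.2626] yaw -29.9822709418302 -15.224862273879602
ends [0.4619 0.3123 0.0867] [0.5564 0.2578 0.057 ] 0.1130648115392976
```

```bash
python3 - <<'E'
from h import *
g=np.array([.4922,.2944,.0667]); A=ori(-29.7,-35); z=A.as_matrix()[:,2]; print(z)
p,B=plan(g-z*.09,A,8,1)
E
```

```text
[ 0.49822657 -0.28418342 -0.81915204]
[[0.03, 0.0, 0.43], [0.01, -0.73, 0.05], 1]
[[0.07, 0.0, 0.42], [0.02, -0.73, 0.05], 1]
[[0.1, 0.0, 0.42], [0.01, -0.73, 0.05], 1]
[[0.13, 0.01, 0.41], [0.02, -0.73, 0.05], 1]
[[0.16, 0.0, 0.4], [0.01, -0.73, 0.05], 1]
[[0.19, 0.01, 0.38], [0.01, -0.74, 0.04], 1]
[[0.22, 0.0, 0.37], [0.02, -0.73, 0.05], 1]
[[0.24, 0.0, 0.35], [0.01, -0.74, 0.04], 1]
```

send_rows(
  commands=[
    [[0.03, 0, 0.43], [0.01, -0.73, 0.05], 1],
    [[0.07, 0, 0.42], [0.01, -0.73, 0.05], 1],
    [[0.1, 0, 0.42], [0.01, -0.73, 0.05], 1],
    [[0.13, 0, 0.41], [0.01, -0.73, 0.05], 1],
    [[0.16, 0, 0.4], [0.01, -0.73, 0.05], 1],
    [[0.19, 0, 0.38], [0.01, -0.73, 0.05], 1],
    [[0.22, 0, 0.37], [0.01, -0.73, 0.05], 1],
    [[0.24, 0, 0.35], [0.01, -0.73, 0.05], 1],
  ],
)

```text
time_s: 2.82
eef_pos: [0.4468, 0.3132, 0.1418]
tcp_rot: [0.251, 0.919, -0.077, 0.293]
wrist_force: [0.2, -0.0, 0.1]
opening: 0.0853
grip_force: 0.0
```

```bash
python3 - <<'E'
from h import *
np.set_printoptions(precision=4,suppress=True)
s=robot.observe(); p,d=imaging.grab_frame("wrist"); cv2.imwrite("pics/w2.png",p)
print(np.array(s["joints"]),s["eef_pos"])
P=cloud("wrist",d,s)
b=P-np.array([.4922,.2944,.06]); h=np.array([.8686,-.4955,0]); n=np.array([.4955,.8686,0])
t=b@h; o=b@n
for lo,hi in((-.03,-.01),(-.01,.01),(.01,.03),(.03,.05)):
    m=(t>lo)&(t<hi)&(abs(o)<.03)&(P[...,2]>.055)&(P[...,2]<.1)
    print(lo,m.sum(),np.percentile(o[m],[3,50,97]),np.percentile(P[...,2][m],97))
m=(abs(o)<.03)&(P[...,2]>.045)&(P[...,2]<.1)&(abs(t)<.1); print(np.percentile(t[m],[1,99]))
E
```

```text
[ 0.8355  0.0754  1.6629 -0.6232  1.3124 -0.066 ] [0.4468 0.3132 0.1418]
-0.03 349 [-0.017  -0.0004  0.0159] 0.09546387892807534
-0.01 172 [-0.0146 -0.0006  0.0147] 0.0882574630212365
0.01 156 [-0.0153 -0.0008  0.0147] 0.08052694858168033
0.03 123 [-0.0148 -0.0007  0.015 ] 0.07335862369203532
[-0.041  0.066]
```

View pics/w2.png

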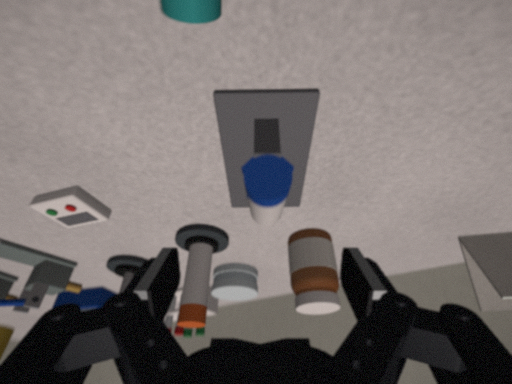

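The wrist view from behind shows the closed end (268,180) centred between the open fingers, with both sides free; the tube lies within 1 mm of the planned line. I'm going in.

```bash
python3 - <<'E'
from h import *
g=np.array([.4919,.2939,.0667]); A=ori(-29.7,-35); z=A.as_matrix()[:,2]
p,B=plan(g+z*.019,A,5,1)
E
```

```text
[[-0.01, 0.04, 0.52], [-0.02, 0.01, -0.02], 1]
[[-0.01, 0.04, 0.52], [-0.02, 0.01, -0.01], 1]
[[-0.0, 0.04, 0.52], [-0.02, 0.01, -0.02], 1]
[[-0.01, 0.05, 0.53], [-0.02, 0.01, -0.01], 1]
[[-0.01, 0.04, 0.52], [-0.01, 0.01, -0.02], 1]
```

send_rows(
  commands=[
    [[0, 0.05, 0.3], [-0.03, 0, -0.03], 1],
    [[0, 0.1, 0.4], [-0.03, 0, -0.03], 1],
    [[-0.02, 0.06, 0.5], [-0.03, 0.05, -0.02], 1],
    [[-0.02, 0, 0.55], [0, 0, 0], 1],
    [[0, 0, 0.5], [0, 0, 0], 1],
    [[0, 0, 0.36], [0, 0, 0], 1],
    [[0, 0, 0], [0, 0, 0], 1],
  ],
)

```text
time_s: 3.45
eef_pos: [0.5044, 0.2882, 0.0551]
tcp_rot: [0.247, 0.922, -0.075, 0.287]
wrist_force: [-0.3, -0.1, -1.4]
opening: 0.0856
grip_force: 0.0
```

```bash
python3 - <<'E'
from h import *
g=np.array([.4919,.2939,.0667]); A=ori(-29.7,-35); z=A.as_matrix()[:,2]; print(robot.observe()["joints"])
p,B=plan(g+z*.019,A,1,1)
E
```

```text
[ 0.7153704   0.2388842   1.66658864 -0.64226138  1.10663254 -0.07432622]
[[0.11, -0.03, 0.04], [-0.0, -0.07, -0.05], 1]
```

send_rows(
  commands=[
    [[0.1, -0.03, 0.03], [0, -0.07, -0.05], 1],
    [[0, 0, 0], [0, 0, 0], 0.5],
    [[0, 0, 0], [0, 0, 0], 0.3],
    [[0, 0, 0], [0, 0, 0], 0],
    [[0, 0, 0], [0, 0, 0], 0],
    [[0, 0, 0], [0, 0, 0], 0],
    [[0, 0, 0], [0, 0, 0], 0],
    [[0, 0, 0], [0, 0, 0], 0],
  ],
)

```text
time_s: 4.12
eef_pos: [0.5008, 0.2895, 0.0555]
tcp_rot: [0.244, 0.921, -0.077, 0.292]
wrist_force: [-11.4, -6.9, 9.6]
opening: 0.0336
grip_force: 60.1
```

send_rows(
  commands=[
    [[0, 0, 0], [0, 0, 0], 0.7],
    [[0, 0, 0], [0, 0, 0], 0.7],
    [[0, -0.03, 0.1], [0, 0, 0], 0.7],
    [[0, 0, 0.07], [0, 0, 0], 0.7],
    [[0, 0, 0], [0, 0, 0], 0],
    [[0, 0, 0], [0, 0, 0], 0],
    [[0, 0, 0], [0, 0, 0], 0],
    [[0, 0, 0], [0, 0, 0], 0],
  ],
)

```text
time_s: 4.78
eef_pos: [0.5043, 0.2875, 0.0488]
tcp_rot: [0.244, 0.922, -0.075, 0.292]
wrist_force: [-1.4, -0.7, 0.3]
opening: 0.0336
grip_force: 59.5
```

send_rows(
  commands=[
    [[0.06, 0, -0.08], [0, 0, 0], 0],
    [[0.17, 0, -0.25], [0, 0, 0], 0],
    [[0.34, 0, -0.49], [0, 0, 0], 0],
    [[0.34, 0, -0.49], [0, 0, 0], 0],
    [[0.34, 0, -0.49], [0, 0, 0], 0],
    [[0.34, 0, -0.49], [0, 0, 0], 0],
    [[0.29, 0, -0.41], [0, 0, 0], 0],
    [[0, 0, 0], [0, 0, 0], 0],
  ],
)

```text
time_s: 5.45
eef_pos: [0.3945, 0.3513, 0.0958]
tcp_rot: [0.243, 0.922, -0.073, 0.293]
wrist_force: [0.7, 0.8, 0.3]
opening: 0.0337
grip_force: 71.5
```

```bash
python3 - <<'E'
from h import *
print(robot.observe()["joints"])
s=robot.observe()
plan([.40,.24,.25],ori(-29.7,0),8,0)
print((R.from_quat(s["tcp_rot"]).inv()*ori(-29.7,-35)).as_rotvec(degrees=True))
E
```

```text
[ 0.96350626  0.12754949  1.70566958 -0.63672349  1.29625759  0.0817546 ]
[[-0.43, -0.29, -0.29], [0.01, 0.73, 0.0], 0]
[[-0.41, -0.29, -0.32], [0.01, 0.73, 0.0], 0]
[[-0.38, -0.29, -0.35], [0.01, 0.73, 0.01], 0]
[[-0.35, -0.29, -0.38], [0.01, 0.73, 0.01], 0]
[[-0.32, -0.29, -0.4], [0.01, 0.73, 0.0], 0]
[[-0.29, -0.29, -0.43], [0.01, 0.74, 0.01], 0]
[[-0.26, -0.3, -0.45], [0.01, 0.73, 0.0], 0]
[[-0.23, -0.29, -0.47], [0.02, 0.74, 0.01], 0]

[0.57172289 0.13388551 0.0332026 ]
```

send_rows(
  commands=[
    [[-0.43, -0.3, -0.45], [0, 0.73, 0], 0],
    [[-0.41, -0.3, -0.45], [0, 0.73, 0], 0],
    [[-0.38, -0.3, -0.45], [0, 0.73, 0], 0],
    [[-0.35, -0.3, -0.45], [0, 0.73, 0], 0],
    [[-0.32, -0.3, -0.45], [0, 0.73, 0], 0],
    [[-0.29, -0.3, -0.45], [0, 0.73, 0], 0],
    [[-0.26, -0.3, -0.45], [0, 0.73, 0], 0],
    [[-0.23, -0.3, -0.45], [0, 0.73, 0], 0],
  ],
)

```text
time_s: 6.12
eef_pos: [0.3919, 0.2394, 0.268]
tcp_rot: [0.254, 0.967, 0.003, 0.001]
wrist_force: [1.2, -0.6, -1.1]
opening: 0.0337
grip_force: 71.6
```

```bash
python3 - <<'E'
from h import *
s=robot.observe(); print(np.round(s["joints"],3),s["eef_pos"])
p,d=imaging.grab_frame("scene"); cv2.imwrite("pics/s2.png",cv2.resize(p[60:270,60:380],None,fx=2,fy=2))
plan([.45,.04,.27],ori(-29.7-139,0),24,0)
E
```

```text
[ 0.466 -0.146  1.52   0.004  1.762 -0.59 ] [0.39186347 0.23939376 0.26797271]
[[-0.15, -0.15, 0.0], [0.0, -0.0, 0.97], 0]
[[-0.17, -0.13, 0.0], [0.0, -0.0, 0.97], 0]
[[-0.18, -0.12, 0.0], [0.0, -0.01, 0.96], 0]
[[-0.19, -0.1, 0.0], [0.0, -0.01, 0.97], 0]
[[-0.2, -0.08, 0.0], [0.0, -0.01, 0.96], 0]
[[-0.21, -0.06, 0.0], [0.0, -0.0, 0.97], 0]
[[-0.21, -0.04, 0.0], [0.0, -0.01, 0.96], 0]
[[-0.21, -0.01, 0.0], [0.0, -0.01, 0.97], 0]

[[-0.21, 0.01, 0.0], [0.0, -0.01, 0.96], 0]
[[-0.21, 0.03, 0.0], [0.0, -0.0, 0.97], 0]
[[-0.21, 0.05, 0.0], [0.0, -0.01, 0.96], 0]
[[-0.2, 0.07, 0.0], [0.0, -0.01, 0.97], 0]
[[-0.19, 0.09, 0.0], [0.0, -0.01, 0.96], 0]
[[-0.18, 0.11, 0.0], [0.0, -0.0, 0.97], 0]
[[-0.17, 0.13, 0.0], [0.0, -0.01, 0.96], 0]
[[-0.16, 0.14, 0.0], [0.01, -0.01, 0.97], 0]

[[-0.14, 0.16, 0.0], [0.01, -0.0, 0.96], 0]
[[-0.13, 0.17, 0.01], [0.0, -0.0, 0.97], 0]
[[-0.11, 0.19, 0.0], [0.0, -0.01, 0.96], 0]
[[-0.09, 0.19, 0.01], [0.01, -0.01, 0.97], 0]
[[-0.07, 0.2, 0.0], [0.0, -0.0, 0.96], 0]
[[-0.04, 0.21, 0.01], [0.01, -0.01, 0.97], 0]
[[-0.02, 0.21, 0.0], [0.0, -0.0, 0.96], 0]
[[-0.01, 0.22, 0.01], [0.01, -0.01, 0.97], 0]
```

View pics/s2.png

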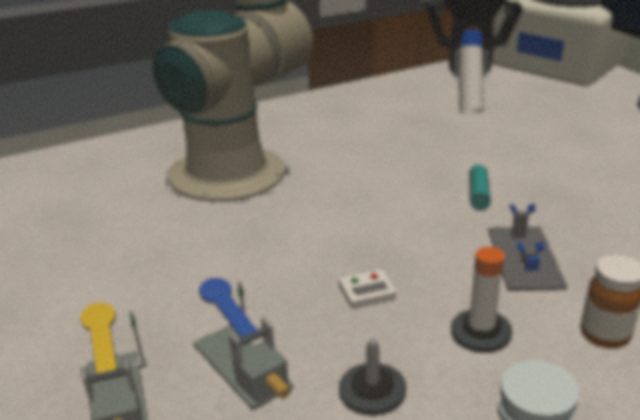

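The picture shows the tube held at its banded end (470,40), mouth hanging down (472,110), and the cradle empty. Next the yaw turn on the way towards the post.

send_rows(
  commands=[
    [[-0.15, -0.15, 0], [0, 0, 0.97], 0],
    [[-0.17, -0.13, 0], [0, 0, 0.97], 0],
    [[-0.18, -0.12, 0], [0, 0, 0.97], 0],
    [[-0.2, -0.1, 0], [0, 0, 0.97], 0],
    [[-0.2, -0.08, 0], [0, 0, 0.97], 0],
    [[-0.2, -0.06, 0], [0, 0, 0.97], 0],
    [[-0.2, -0.04, 0], [0, 0, 0.97], 0],
    [[-0.2, 0, 0], [0, 0, 0.97], 0],
  ],
)

```text
time_s: 6.83
eef_pos: [0.4107, 0.1745, 0.2658]
tcp_rot: [0.618, 0.786, 0.002, 0.001]
wrist_force: [0.9, 1.1, -0.8]
opening: 0.0335
grip_force: 71.6
```

send_rows(
  commands=[
    [[-0.2, 0, 0], [0, 0, 0.97], 0],
    [[-0.2, 0.03, 0], [0, 0, 0.97], 0],
    [[-0.2, 0.05, 0], [0, 0, 0.97], 0],
    [[-0.2, 0.07, 0], [0, 0, 0.97], 0],
    [[-0.2, 0.1, 0], [0, 0, 0.97], 0],
    [[-0.2, 0.1, 0], [0, 0, 0.97], 0],
    [[-0.17, 0.13, 0], [0, 0, 0.97], 0],
    [[-0.16, 0.15, 0], [0, 0, 0.97], 0],
  ],
)

```text
time_s: 7.5
eef_pos: [0.4289, 0.109, 0.2657]
tcp_rot: [0.879, 0.478, 0.002, 0.0]
wrist_force: [0.1, 0.3, -1.4]
opening: 0.0336
grip_force: 71.6
```

send_rows(
  commands=[
    [[-0.15, 0.15, 0], [0, 0, 0.97], 0],
    [[-0.13, 0.17, 0], [0, 0, 0.97], 0],
    [[-0.1, 0.2, 0], [0, 0, 0.97], 0],
    [[-0.1, 0.2, 0], [0, 0, 0.97], 0],
    [[-0.07, 0.2, 0], [0, 0, 0.97], 0],
    [[-0.04, 0.2, 0], [0, 0, 0.97], 0],
    [[-0.02, 0.2, 0], [0, 0, 0.97], 0],
    [[0, 0.2, 0], [0, 0, 0.97], 0],
  ],
)

```text
time_s: 8.17
eef_pos: [0.447, 0.0439, 0.2656]
tcp_rot: [0.996, 0.091, 0.002, -0.001]
wrist_force: [0.2, -0.2, -0.9]
opening: 0.0336
grip_force: 71.6
```

```bash
python3 - <<'E'
from h import *
s=robot.observe(); print(np.round(s["joints"],3),s["eef_pos"],s["opening"],s["grip_force"])
plan([.50,-.05,.25],ori(173,35),8,0)
E
```

```text
[ 0.014 -0.174  1.55   0.002  1.762  1.402] [0.44695341 0.04394294 0.26560313] 0.03358952580872542 71.6018115542829
[[0.11, 0.32, 0.05], [-0.11, 0.72, 0.35], 0]
[[0.12, 0.31, 0.06], [-0.11, 0.72, 0.35], 0]
[[0.12, 0.31, 0.07], [-0.12, 0.72, 0.35], 0]
[[0.13, 0.3, 0.09], [-0.11, 0.72, 0.35], 0]
[[0.13, 0.3, 0.1], [-0.12, 0.72, 0.35], 0]
[[0.14, 0.29, 0.11], [-0.11, 0.72, 0.35], 0]
[[0.13, 0.29, 0.13], [-0.12, 0.71, 0.36], 0]
[[0.14, 0.28, 0.14], [-0.11, 0.72, 0.35], 0]
```

send_rows(
  commands=[
    [[0.11, 0.3, 0.05], [-0.11, 0.72, 0.35], 0],
    [[0.12, 0.3, 0.05], [-0.11, 0.72, 0.35], 0],
    [[0.12, 0.3, 0.05], [-0.11, 0.72, 0.35], 0],
    [[0.13, 0.3, 0.1], [-0.11, 0.72, 0.35], 0],
    [[0.13, 0.3, 0.1], [-0.11, 0.72, 0.35], 0],
    [[0.14, 0.3, 0.1], [-0.11, 0.72, 0.35], 0],
    [[0.13, 0.3, 0.15], [-0.11, 0.72, 0.35], 0],
    [[0.14, 0.3, 0.15], [-0.11, 0.72, 0.35], 0],
  ],
)

```text
time_s: 8.83
eef_pos: [0.5006, -0.0501, 0.2504]
tcp_rot: [0.951, -0.056, 0.303, 0.016]
wrist_force: [0.3, -0.6, -0.8]
opening: 0.0337
grip_force: 71.6
```

```bash
python3 - <<'E'
from h import *
np.set_printoptions(precision=4,suppress=True)
s=robot.observe(); print(np.round(s["joints"],3),s["eef_pos"])
ims=[]
e=np.array(s["eef_pos"])
for n in("scene","top","wrist"):
    p,d=imaging.grab_frame(n); np.savez(n+"3.npz",p=p,d=d); P=cloud(n,d,s)
    ims.append(p)
    H=cv2.cvtColor(p,cv2.COLOR_BGR2HSV).astype(int)
    near=(np.linalg.norm(P[...,:2]-e[:2],axis=2)<.07)&(P[...,2]>e[2]-.12)&(P[...,2]<e[2]+.1)
    wh=near&(H[...,1]<60)&(H[...,2]>110); bl=near&(abs(H[...,0]-112)<14)&(H[...,1]>130)
    for k,m in(("white",wh),("blue",bl)):
        if m.sum()>10:
            X=P[m]; v=np.linalg.svd(X-X.mean(0),full_matrices=False)[2][0]; print(n,k,m.sum(),X.mean(0),v,np.percentile(X[:,2],[1,99]), np.argwhere(m).mean(0)[::-1])
cv2.imwrite("pics/c3.png",np.hstack([cv2.resize(ims[0][60:320,110:370],(400,400)),cv2.resize(ims[2],(400,400))]))
E
```

```text
[-0.202 -0.493  1.928  0.059  1.093  1.475] [ 0.5006 -0.0501  0.2504]
scene white 464 [ 0.4988 -0.0554  0.2442] [-0.3245  0.0019  0.9459] [0.1974 0.313 ] [223.2047 143.0366]
scene blue 85 [ 0.4913 -0.0471  0.3062] [ 0.6896 -0.7224  0.051 ] [0.2999 0.3081] [223.7765 116.5765]
top blue 176 [ 0.4877 -0.0497  0.3043] [-0.1906  0.9813  0.0249] [0.2848 0.3141] [276.1818 206.0739]
wrist white 177 [ 0.4809 -0.0406  0.2956] [-0.2923 -0.9039  0.3122] [0.2609 0.3327] [247.4294 301.4463]
wrist blue 8413 [ 0.4883 -0.0478  0.3082] [-0.0096  0.9993  0.0361] [0.2953 0.3303] [259.3762 273.1091]
```

View pics/c3.png

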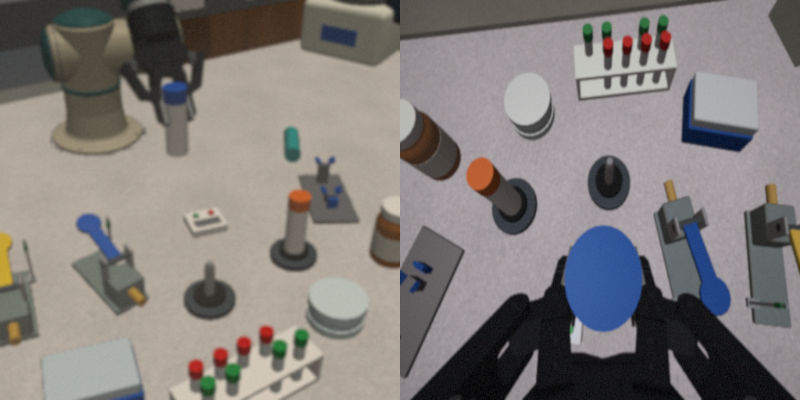

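Left: tube upright below the gripper (175,120), free post at (208,285). Right (wrist): the blue closed end at (603,280), the free post ahead at (608,175), lever to the right. I'll measure the tube's axis from the end face and the post from the same camera.

```bash
python3 - <<'E'
from h import *
np.set_printoptions(precision=4,suppress=True)
s=robot.observe(); z=np.load("wrist3.npz"); p,d=z["p"],z["d"]; P=cloud("wrist",d,s)
H=cv2.cvtColor(p,cv2.COLOR_BGR2HSV).astype(int)
m=((abs(H[...,0]-112)<14)&(H[...,1]>130)).astype(np.uint8); m[:,340:]=0; m[:200]=0
m=cv2.erode(m,np.ones((7,7))); X=P[m>0]; X=X[abs(X[:,2]-np.median(X[:,2]))<.01]
c=X.mean(0); n=np.linalg.svd(X-c,full_matrices=False)[2][2]; print("face",len(X),c,n*np.sign(n[2]),"minmax",X.min(0),X.max(0))
cs=max(cv2.findContours(m,0,2)[0],key=cv2.contourArea)[:,0]; print("circle",cv2.minEnclosingCircle(np.float32(plane("wrist",cs,c[2],s)[:,:2])))
# predicted tube axis from pick
Rp=R.from_quat([.244,.922,-.075,.292]); y=np.radians(-29.7); dz=np.array([np.cos(y)*.9397,np.sin(y)*.9397,-.342])
print("axis pred",R.from_quat(s["tcp_rot"]).apply(Rp.inv().apply(dz)))
# post
for nm in("wrist","top","scene"):
    if nm=="wrist": pp,dd=p,d
    else: q=np.load(nm+"0.npz"); pp,dd=q["p"],q["d"]
    Q=cloud(nm,dd,s); near=np.linalg.norm(Q[...,:2]-[.634,-.078],axis=2)<.06
    fm=(near&(pp.max(2)<85)).astype(np.uint8); cs=max(cv2.findContours(fm,0,2)[0],key=cv2.contourArea)[:,0]
    W=np.float32(plane(nm,cs,.012,s)[:,:2]*1000); el=cv2.fitEllipse(cv2.convexHull(W)); 
    tip=near&(Q[...,2]>.07); print(nm,"foot",el,"tip",tip.sum(),Q[tip].mean(0),Q[tip].max(0),Q[tip].min(0))
E
```

```text
<stdin>:7: RuntimeWarning: Mean of empty slice.
  ret = um.true_divide(
Traceback (most recent call last):
IndexError: index 2 is out of bounds for axis 0 with size 0
```

```bash
python3 - <<'E'
from h import *
np.set_printoptions(precision=4,suppress=True)
s=robot.observe(); z=np.load("wrist3.npz"); p,d=z["p"],z["d"]; P=cloud("wrist",d,s)
H=cv2.cvtColor(p,cv2.COLOR_BGR2HSV).astype(int)
m=((abs(H[...,0]-112)<14)&(H[...,1]>130)).astype(np.uint8); m[:,330:]=0; m[:200]=0;m[:,:180]=0
f=cv2.erode(m,np.ones((7,7))); X=P[f>0]; print(m.sum(),len(X)); X=X[np.isfinite(X[:,2])]; X=X[abs(X[:,2]-np.median(X[:,2]))<.01]
c=X.mean(0); n=np.linalg.svd(X-c,full_matrices=False)[2][2]; print("face",len(X),c,n*np.sign(n[2]),"minmax",X.min(0),X.max(0))
cs=max(cv2.findContours(m,0,2)[0],key=cv2.contourArea)[:,0]; print("circle",cv2.minEnclosingCircle(np.float32(plane("wrist",cs,c[2],s)[:,:2])))
Rp=R.from_quat([.244,.922,-.075,.292]); y=np.radians(-29.7); dz=np.array([np.cos(y)*.9397,np.sin(y)*.9397,-.342])
print("axis pred",R.from_quat(s["tcp_rot"]).apply(Rp.inv().apply(dz)))
for nm in("wrist","top","scene"):
    if nm=="wrist": pp,dd=p,d
    else: q=np.load(nm+"0.npz"); pp,dd=q["p"],q["d"]
    Q=cloud(nm,dd,s); near=np.linalg.norm(Q[...,:2]-[.634,-.078],axis=2)<.06
    fm=(near&(pp.max(2)<85)).astype(np.uint8); cs=max(cv2.findContours(fm,0,2)[0],key=cv2.contourArea)[:,0]
    W=np.float32(plane(nm,cs,.012,s)[:,:2]*1000); el=cv2.fitEllipse(cv2.convexHull(W)); 
    tip=near&(Q[...,2]>.07); print(nm,"foot",el,"tip",tip.sum(),Q[tip].mean(0),Q[tip].max(0),Q[tip].min(0))
E
```

```text
8002 6681
face 6656 [ 0.4893 -0.0477  0.3067] [-0.0006 -0.0057  1.    ] minmax [ 0.4733 -0.065   0.3044] [ 0.5068 -0.0307  0.3093]
circle ((0.48930928111076355, -0.04793134704232216), 0.018880058079957962)
axis pred [ 0.0001  0.0064 -1.    ]
wrist foot ((631.7356567382812, -74.52381896972656), (79.95635223388672, 82.53642272949219), 78.1736068725586) tip 122 [ 0.6305 -0.0742  0.08  ] [ 0.638  -0.0668  0.0859] [ 0.6257 -0.081   0.0701]
top foot ((632.0475463867188, -76.71405792236328), (86.2225570678711, 87.1105728149414), 90.6922836303711) tip 21 [ 0.6316 -0.0765  0.0788] [ 0.6402 -0.0707  0.0872] [ 0.6265 -0.0836  0.0709]
scene foot ((629.4517211914062, -76.52246856689453), (75.52418518066406, 111.3625259399414), 60.6916389465332) tip 35 [ 0.636  -0.0802  0.0774] [ 0.6408 -0.0733  0.0844] [ 0.631  -0.0853  0.0708]
```

```bash
python3 - <<'E'
from h import *
s=robot.observe();plan(np.array(s["eef_pos"])+[.1427,-.0274,-.03],R.from_quat(s["tcp_rot"]),1,0)
Ri=R.from_quat(s["tcp_rot"]).inv(); print(Ri.apply([0,0,-1]),Ri.apply([1,0,0]),Ri.apply([0,1,0]))
E
```

```text
[[2.54, 0.27, 2.69], [0.0, 0.0, 0.0], 0]
[-0.57192102  0.00285208  0.82030373] [ 0.81471905 -0.11456491  0.56842567] [-0.09559922 -0.99341167 -0.06319843]
```

send_rows(
  commands=[
    [[0.42, 0.05, 0.44], [0, 0, 0], 0],
    [[0.42, 0.05, 0.45], [0, 0, 0], 0],
    [[0.42, 0.05, 0.45], [0, 0, 0], 0],
    [[0.42, 0.04, 0.45], [0, 0, 0], 0],
    [[0.43, 0.04, 0.45], [0, 0, 0], 0],
    [[0.43, 0.04, 0.45], [0, 0, 0], 0],
    [[0, 0, 0], [0, 0, 0], 0],
  ],
)

```text
time_s: 9.57
eef_pos: [0.6456, -0.0763, 0.2179]
tcp_rot: [0.953, -0.054, 0.298, 0.015]
wrist_force: [-0.6, -0.6, -0.2]
opening: 0.0334
grip_force: 71.7
```

```bash
cat > post.py <<'E'
from h import *
np.set_printoptions(precision=4,suppress=True)
s=robot.observe(); p,d=imaging.grab_frame("wrist"); P=cloud("wrist",d,s); print(s["eef_pos"],np.round(s["joints"],2))
H=cv2.cvtColor(p,cv2.COLOR_BGR2HSV).astype(int)
m=((abs(H[...,0]-112)<14)&(H[...,1]>130)).astype(np.uint8); m[:,330:]=0; m[:200]=0;m[:,:180]=0
f=cv2.erode(m,np.ones((7,7))); X=P[f>0]; X=X[np.isfinite(X[:,2])]; X=X[abs(X[:,2]-np.median(X[:,2]))<.01]
c=X.mean(0); n=np.linalg.svd(X-c,full_matrices=False)[2][2]; n*=np.sign(n[2])
cs=max(cv2.findContours(m,0,2)[0],key=cv2.contourArea)[:,0]; o=cv2.minEnclosingCircle(np.float32(plane("wrist",cs,c[2],s)[:,:2]))
print("face",c,n,o,"mouth",np.r_[o[0],c[2]]-.11*n)
Ri=R.from_quat(s["tcp_rot"]).inv(); print(Ri.apply([0,0,-1]),Ri.apply([1,0,0]),Ri.apply([0,1,0]))
E
python3 post.py; python3 - <<'E'
from h import *
p,d=imaging.grab_frame("scene"); Q=cloud("scene",d)
H=cv2.cvtColor(p,cv2.COLOR_BGR2HSV).astype(int)
m=(np.linalg.norm(Q[...,:2]-[.632,-.0755],axis=2)<.05)
cv2.imwrite("pics/s4.png",cv2.resize(p[120:290,180:350],None,fx=3.5,fy=3.5,interpolation=cv2.INTER_CUBIC))
E
```

```text
[ 0.6456 -0.0763  0.2179] [-0.2  -0.02  1.6   0.06  0.96  1.47]
face [ 0.6354 -0.0745  0.2752] [ 0.0037 -0.0071  1.    ] ((0.6354358792304993, -0.07465637475252151), 0.018850624561309814) mouth [ 0.635  -0.0739  0.1652]
[-0.5699  0.003   0.8217] [ 0.8163 -0.1127  0.5665] [-0.0943 -0.9936 -0.0618]
```

View pics/s4.png

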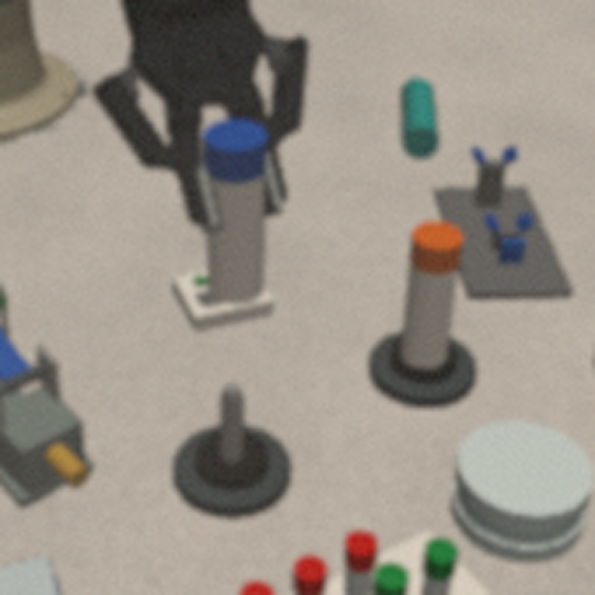

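The picture shows the tube hanging upright over the free post (mouth (236,300), tip (232,390)) in line. I'm correcting 3 mm and going down past the tip.

send_rows(
  commands=[
    [[-0.06, 0.05, -0.04], [0, 0, 0], 0],
    [[-0.22, 0, 0.32], [0, 0, 0], 0],
    [[-0.22, 0, 0.32], [0, 0, 0], 0],
    [[-0.22, 0, 0.32], [0, 0, 0], 0],
    [[-0.22, 0, 0.32], [0, 0, 0], 0],
    [[-0.2, 0, 0.29], [0, 0, 0], 0],
    [[-0.2, 0, 0.29], [0, 0, 0], 0],
    [[0, 0, 0], [0, 0, 0], 0],
  ],
)

```text
time_s: 10.33
eef_pos: [0.6391, -0.0778, 0.1275]
tcp_rot: [0.953, -0.055, 0.298, 0.015]
wrist_force: [0.2, 0.4, -0.8]
opening: 0.0336
grip_force: 71.7
```

```bash
python3 post.py
```

```text
[ 0.6391 -0.0778  0.1275] [-0.2   0.05  1.72  0.08  0.77  1.45]
face [ 0.6289 -0.0759  0.1848] [ 0.0022 -0.0065  1.    ] ((0.6288756132125854, -0.07591956108808517), 0.018846264109015465) mouth [ 0.6286 -0.0752  0.0748]
[-0.5704  0.0033  0.8214] [ 0.8158 -0.1139  0.567 ] [-0.0954 -0.9935 -0.0623]
```

send_rows(
  commands=[
    [[0.07, 0, 0.05], [0, 0, 0], 0],
    [[-0.15, 0, 0.23], [0, 0, 0], 0],
    [[-0.15, 0, 0.23], [0, 0, 0], 0],
    [[-0.15, 0, 0.23], [0, 0, 0], 0],
    [[-0.15, 0, 0.23], [0, 0, 0], 0],
    [[0, 0, 0], [0, 0, 0], 0],
    [[0, 0, 0], [0, 0, 0], 0],
  ],
)

```text
time_s: 10.97
eef_pos: [0.6454, -0.0787, 0.0846]
tcp_rot: [0.952, -0.055, 0.3, 0.016]
wrist_force: [-0.4, 0.6, -0.8]
opening: 0.0338
grip_force: 71.7
```

```bash
python3 post.py
```

```text
[ 0.6454 -0.0787  0.0846] [-0.2   0.12  1.74  0.08  0.68  1.44]
face [ 0.6349 -0.0768  0.1419] [ 0.0002 -0.006   1.    ] ((0.635011613368988, -0.07690947502851486), 0.018929768353700638) mouth [ 0.635  -0.0763  0.0319]
[-0.5722  0.0032  0.8201] [ 0.8145 -0.1144  0.5688] [-0.0957 -0.9934 -0.0628]
```

send_rows(
  commands=[
    [[-0.05, 0, -0.03], [0, 0, 0], 0],
    [[-0.06, 0, 0.08], [0, 0, 0], 0],
    [[-0.06, 0, 0.08], [0, 0, 0], 0],
    [[0, 0, 0], [0, 0, 0], 0],
    [[0, 0, 0], [0, 0, 0], 0],
  ],
)

```text
time_s: 11.43
eef_pos: [0.6432, -0.0784, 0.0777]
tcp_rot: [0.952, -0.055, 0.3, 0.016]
wrist_force: [-0.1, 0.0, 0.6]
opening: 0.0335
grip_force: 71.7
```

send_rows(
  commands=[
    [[-0.03, 0, 0.04], [0, 0, 0], 0],
    [[0, 0, 0], [0, 0, 0], 0],
    [[0, 0, 0], [0, 0, 0], 0],
  ],
)

```text
time_s: 11.68
eef_pos: [0.6434, -0.0785, 0.076]
tcp_rot: [0.952, -0.055, 0.301, 0.016]
wrist_force: [-0.1, 0.9, -0.8]
opening: 0.0338
grip_force: 71.7
```

send_rows(
  commands=[
    [[-0.03, 0, 0.04], [0, 0, 0], 0],
    [[0, 0, 0], [0, 0, 0], 0],
    [[0, 0, 0], [0, 0, 0], 0],
  ],
)

```text
time_s: 11.93
eef_pos: [0.6433, -0.0785, 0.074]
tcp_rot: [0.952, -0.055, 0.301, 0.016]
wrist_force: [-0.2, 0.0, 0.0]
opening: 0.0333
grip_force: 71.8
```

send_rows(
  commands=[
    [[-0.02, 0, 0.03], [0, 0, 0], 0],
    [[0, 0, 0], [0, 0, 0], 0],
    [[0, 0, 0], [0, 0, 0], 0],
  ],
)

```text
time_s: 12.18
eef_pos: [0.6441, -0.0786, 0.0738]
tcp_rot: [0.952, -0.055, 0.302, 0.016]
wrist_force: [-1.4, -0.1, 4.7]
opening: 0.0337
grip_force: 72.2
```

Contact with the seat (4.7 N). Releasing.

send_rows(
  commands=[
    [[0, 0, 0], [0, 0, 0], 0.5],
    [[0, 0, 0], [0, 0, 0], 0.6],
    [[0, 0, 0], [0, 0, 0], 0.8],
    [[0, 0, 0], [0, 0, 0], 1],
    [[0, 0, 0], [0, 0, 0], 1],
    [[0, 0, 0], [0, 0, 0], 1],
  ],
)

```text
time_s: 12.68
eef_pos: [0.6433, -0.0784, 0.0724]
tcp_rot: [0.952, -0.055, 0.301, 0.016]
wrist_force: [0.4, -0.7, -1.3]
opening: 0.0853
grip_force: 0.0
```

```bash
python3 post.py
```

```text
[ 0.6433 -0.0784  0.0724] [-0.2   0.13  1.75  0.09  0.65  1.43]
face [ 0.6337 -0.0759  0.1311] [ 0.0019 -0.0028  1.    ] ((0.6342315077781677, -0.07598932087421417), 0.0185175109654665) mouth [ 0.634  -0.0757  0.0211]
[-0.574   0.003   0.8189] [ 0.8133 -0.1144  0.5705] [-0.0954 -0.9934 -0.0632]
```

send_rows(
  commands=[
    [[0, 0, -0.15], [0, 0, 0], 1],
    [[0, 0, -0.4], [0, 0, 0], 1],
    [[0, 0, -0.5], [0, 0, 0], 1],
    [[0, 0, -0.5], [0, 0, 0], 1],
    [[0, 0, -0.5], [0, 0, 0], 1],
    [[0, 0, -0.5], [0, 0, 0], 1],
    [[0, 0, -0.5], [0, 0, 0], 1],
    [[0, 0, 0], [0, 0, 0], 1],
  ],
)

```text
time_s: 13.4
eef_pos: [0.574, -0.0709, 0.1773]
tcp_rot: [0.951, -0.055, 0.304, 0.016]
wrist_force: [-0.1, -0.2, 0.2]
opening: 0.0856
grip_force: 0.0
```

```bash
python3 - <<'E'
from h import *
s=robot.observe(); print(s["eef_pos"],s["wrist_force"])
plan([.43,-.17,.24],ori(173,0),8,1)
p,d=imaging.grab_frame("scene"); cv2.imwrite("pics/s5.png",cv2.resize(p[120:290,150:370],None,fx=3,fy=3,interpolation=cv2.INTER_CUBIC))
E
```

```text
[ 0.57400599 -0.07086683  0.17730273] [-0.09239314 -0.21627546  0.23282954]
[[-0.22, 0.36, -0.4], [-0.01, -0.74, 0.01], 1]
[[-0.25, 0.36, -0.38], [-0.0, -0.74, 0.01], 1]
[[-0.28, 0.36, -0.36], [-0.01, -0.74, 0.01], 1]
[[-0.31, 0.36, -0.34], [-0.01, -0.74, 0.01], 1]
[[-0.33, 0.36, -0.31], [-0.0, -0.74, 0.01], 1]
[[-0.35, 0.36, -0.28], [-0.01, -0.74, 0.0], 1]
[[-0.38, 0.36, -0.26], [-0.0, -0.73, 0.01], 1]
[[-0.39, 0.36, -0.23], [-0.01, -0.74, 0.0], 1]
```

View pics/s5.png

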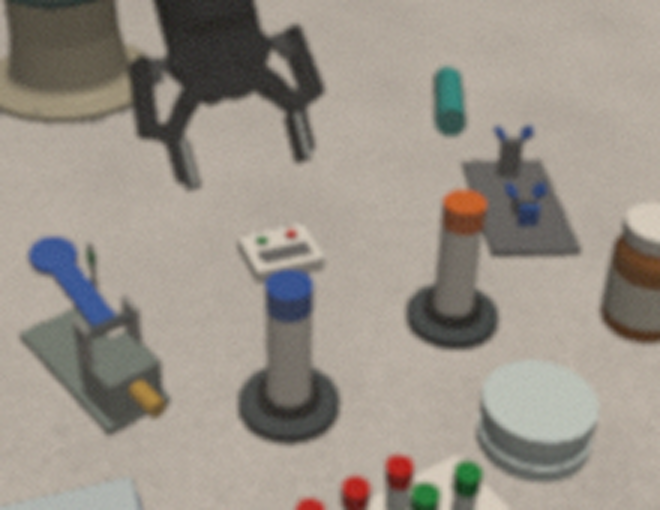

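The blue-banded tube stands upright on its seat at (290,340), and the gripper is clear of it. On to the lever, with the fingers shut.

send_rows(
  commands=[
    [[-0.22, 0.36, -0.4], [0, -0.74, 0], 0],
    [[-0.25, 0.36, -0.38], [0, -0.74, 0], 0],
    [[-0.28, 0.36, -0.36], [0, -0.74, 0], 0],
    [[-0.31, 0.36, -0.34], [0, -0.74, 0], 0],
    [[-0.33, 0.36, -0.31], [0, -0.74, 0], 0],
    [[-0.35, 0.36, -0.28], [0, -0.74, 0], 0],
    [[-0.38, 0.36, -0.26], [0, -0.74, 0], 0],
    [[-0.4, 0.36, -0.23], [0, -0.74, 0], 0],
  ],
)

```text
time_s: 14.12
eef_pos: [0.4294, -0.171, 0.2356]
tcp_rot: [0.998, -0.057, -0.006, -0.002]
wrist_force: [0.4, -0.0, 0.6]
opening: -0.0007
grip_force: 0.0
```

```bash
python3 - <<'E'
from h import *
np.set_printoptions(precision=4,suppress=True)
s=robot.observe(); p,d=imaging.grab_frame("wrist"); P=cloud("wrist",d,s); print(s["eef_pos"],np.round(s["joints"],2),s["opening"])
H=cv2.cvtColor(p,cv2.COLOR_BGR2HSV).astype(int)
m=(np.linalg.norm(P[...,:2]-[.49,-.197],axis=2)<.08)&(P[...,2]>.06)&(P[...,2]<.12)&(abs(H[...,0]-112)<14)&(H[...,1]>130)
X=P[m]; print(len(X)); v=np.linalg.svd(X[:,:2]-X[:,:2].mean(0),full_matrices=False)[2][0]; v*=np.sign(v[0]); n=np.array([-v[1],v[0]])
t=X[:,:2]@v; o=X[:,:2]@n; t0=np.percentile(t,.5)
h=t<t0+.035; lo,hi=np.percentile(o[h],[1,99]); 
c=v*(t0+.02)+n*(lo+hi)/2; print("axis",v,"pad",c,"width",hi-lo,"z",np.median(X[h][:,2]),"zc",np.median(X[abs(t-t0-.02)<.003][:,2]))
cv2.imwrite("pics/w6.png",p)
plan(np.r_[c,.14],R.from_quat(s["tcp_rot"]),5,0)
E
```

```text
[ 0.4294 -0.171   0.2356] [-0.46 -0.12  1.56 -0.    1.71  1.23] -0.0006545720434455311
2451
axis [0.9938 0.1114] pad [ 0.4644 -0.1978] width 0.03426793879095019 z 0.1011952742817788 zc 0.10025317353641933
[[0.2, 0.1, 0.48], [0.0, 0.01, -0.0], 0]
[[0.2, 0.1, 0.48], [0.0, 0.01, -0.0], 0]
[[0.2, 0.11, 0.48], [0.01, 0.0, -0.01], 0]
[[0.2, 0.1, 0.48], [0.0, 0.01, -0.0], 0]
[[0.2, 0.11, 0.49], [0.01, 0.0, -0.01], 0]
```

send_rows(
  commands=[
    [[0.2, 0.1, 0.48], [0, 0.01, 0], 0],
    [[0.2, 0.1, 0.48], [0, 0.01, 0], 0],
    [[0.2, 0.1, 0.48], [0, 0, 0], 0],
    [[0.2, 0.1, 0.48], [0, 0, 0], 0],
    [[0.15, 0.11, 0.48], [0, 0, 0], 0],
    [[0, 0, 0.4], [0, 0, 0], 0],
    [[0, 0, 0.2], [0, 0, 0], 0],
    [[0, 0, 0], [0, 0, 0], 0],
  ],
)

```text
time_s: 14.83
eef_pos: [0.4637, -0.1937, 0.1126]
tcp_rot: [0.998, -0.057, -0.005, -0.003]
wrist_force: [-0.1, 0.9, -0.1]
opening: 0.0002
grip_force: 0.0
```

```bash
python3 - <<'E'
from h import *
s=robot.observe(); p,d=imaging.grab_frame("scene"); print(s["eef_pos"],s["wrist_force"])
plan([.463,-.198,s["eef_pos"][2]],ori(173,0),1,0)
cv2.imwrite("pics/s7.png",cv2.resize(p[170:280,90:240],None,fx=4,fy=4,interpolation=cv2.INTER_CUBIC))
E
```

```text
[ 0.46368463 -0.19367932  0.11260508] [-0.14239916  0.85832377 -0.11449916]
[[-0.02, 0.1, 0.05], [-0.04, 0.08, 0.07], 0]
```

View pics/s7.png

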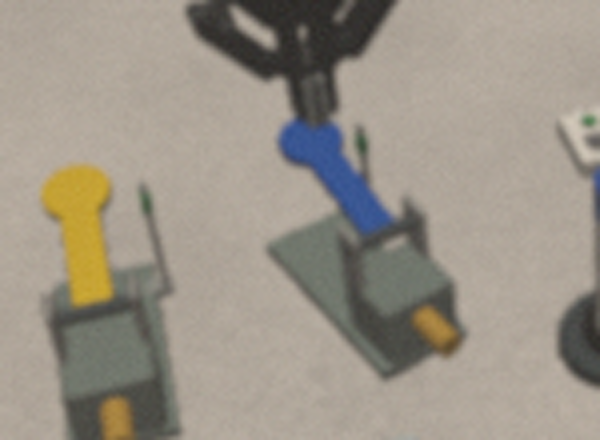

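The shut fingertips (315,110) hang just over the blue pad (310,143); the lever is at rest. Pressing in small steps.

send_rows(
  commands=[
    [[0, 0.1, 0], [0, 0.05, 0], 0],
    [[0, 0, 0.15], [0, 0, 0], 0],
    [[0, 0, 0.15], [0, 0, 0], 0],
    [[0, 0, 0], [0, 0, 0], 0],
    [[0, 0, 0], [0, 0, 0], 0],
  ],
)

```text
time_s: 15.3
eef_pos: [0.4641, -0.1984, 0.1035]
tcp_rot: [0.998, -0.057, -0.001, -0.002]
wrist_force: [0.1, 0.3, 0.5]
opening: -0.0
grip_force: 0.0
```

send_rows(
  commands=[
    [[0, 0, 0.1], [0, 0, 0], 0],
    [[0, 0, 0.1], [0, 0, 0], 0],
    [[0, 0, 0], [0, 0, 0], 0],
    [[0, 0, 0], [0, 0, 0], 0],
  ],
)

```text
time_s: 15.63
eef_pos: [0.4645, -0.1986, 0.096]
tcp_rot: [0.998, -0.057, -0.0, -0.001]
wrist_force: [-1.0, -1.5, 3.0]
opening: 0.0001
grip_force: 1.5
```

send_rows(
  commands=[
    [[0, 0, 0.1], [0, 0, 0], 0],
    [[0, 0, 0.1], [0, 0, 0], 0],
    [[0, 0, 0.1], [0, 0, 0], 0],
    [[0, 0, 0], [0, 0, 0], 0],
    [[0, 0, 0], [0, 0, 0], 0],
    [[0, 0, 0], [0, 0, 0], 0],
  ],
)

```text
time_s: 16.13
eef_pos: [0.4641, -0.1986, 0.0838]
tcp_rot: [0.998, -0.057, -0.001, -0.001]
wrist_force: [-3.5, -1.6, 6.2]
opening: 0.0001
grip_force: 2.4
```

```bash
cat > lev.py <<'E'
from h import *
np.set_printoptions(precision=4,suppress=True)
for _ in range(2):
    s=robot.observe(); p,d=imaging.grab_frame("scene"); print(s["eef_pos"],s["wrist_force"])
P=cloud("scene",d); H=cv2.cvtColor(p,cv2.COLOR_BGR2HSV).astype(int)
b=P[...,:2]-[.464,-.198]; a=np.array([.9938,.1114]); t=b@a; o=b@[-a[1],a[0]]
m=(abs(H[...,0]-112)<14)&(H[...,1]>130)&(abs(o)<.025)&(t>-.03)&(t<.08)&(P[...,2]>.04)
k=np.polyfit(t[m],P[...,2][m],1); print("n",m.sum(),"slope",k, "lever",.25+np.arctan(k[0]))
q=np.load("scene0.npz"); P=cloud("scene",q["d"]); b=P[...,:2]-[.464,-.198];t=b@a;o=b@[-a[1],a[0]];H=cv2.cvtColor(q["p"],cv2.COLOR_BGR2HSV).astype(int)
m=(abs(H[...,0]-112)<14)&(H[...,1]>130)&(abs(o)<.025)&(t>-.03)&(t<.08)&(P[...,2]>.04)
print("rest",np.polyfit(t[m],P[...,2][m],1))
cv2.imwrite("pics/s8.png",cv2.resize(p[170:280,90:240],None,fx=4,fy=4,interpolation=cv2.INTER_CUBIC))
E
python3 lev.py
```

```text
[ 0.4641 -0.1986  0.0838] [-3.518  -1.5608  6.1812]
[ 0.4641 -0.1986  0.0838] [-2.4081 -0.768   4.3051]
n 153 slope [-0.0611  0.0836] lever 0.18895287911466457
rest [-0.2524  0.099 ]
```

send_rows(
  commands=[
    [[0, 0, 0.05], [0, 0, 0], 0],
    [[0, 0, 0.06], [0, 0, 0], 0],
    [[0, 0, 0], [0, 0, 0], 0],
    [[0, 0, 0], [0, 0, 0], 0],
    [[0, 0, 0], [0, 0, 0], 0],
  ],
)

```text
time_s: 16.65
eef_pos: [0.4641, -0.1986, 0.0796]
tcp_rot: [0.998, -0.057, -0.001, -0.001]
wrist_force: [-3.3, -1.6, 4.7]
opening: -0.0004
grip_force: 2.9
```

```bash
python3 lev.py
```

```text
[ 0.4641 -0.1986  0.0796] [-3.3155 -1.6103  4.7435]
[ 0.4641 -0.1986  0.0796] [-4.4255 -1.6691  5.845 ]
n 148 slope [-0.0174  0.0799] lever 0.23260050199201007
rest [-0.2524  0.099 ]
```

View pics/s8.png

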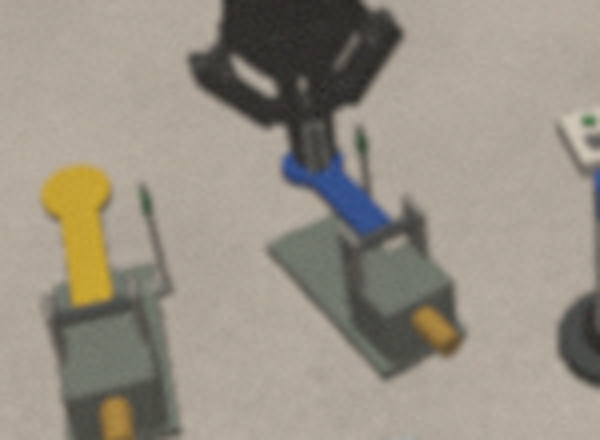

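The fingertips (315,150) hold the blue paddle level: about 0.235 rad by slope, tip height 79.6 mm, push about 6 N. I'm handing in.

```bash
python3 -c "
from workcell import robot
print(robot.finish_job())"
```

```text
the job is handed in; nothing more can be done
None
```

The job is handed in: the blue-banded tube stands mouth-down on the drying post, and the blue lever is held about level (roughly 0.235 rad, about 6 N) after 17 s; the hand-in call returned no verdict.

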